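# Clamp a painting panel in a notched holding jig

## Robot

A 7-joint arm with a two-finger parallel gripper is mounted at the origin on the work surface. World frame = base frame: x ahead of the robot, y to its left, z up, the work surface at z = 0. Lengths are in m, angles in rad, forces in N, time in s.
With the tool pointing down it reaches from about 0.425 to 0.925 m from the base axis. Payload 6.8 kg.
Tool frame: the origin (TCP) lies at the very end of the fingers, on their centre line; the grasp point (between the pads) lies 19 mm behind it; z points along the fingers, y is the line along which they close (so a half turn about z gives the same grasp; the last joint's range is limited). The gripper opens to 85 mm and grips with 20 to 120 N. Pads are 22 mm wide; open, the fingers measure 114 mm over their backs; the gripper's body (76 mm by 85 mm) begins 54 mm behind the grasp point. The pads swing forward as they close: fully open they stand 13 mm farther back than shut.
Start: joints at [-1.288, 0.477, 0.022, 1.555, -0.011, 1.109, -0.083], TCP at [0.257, 0.624, 0.231] pointing down, gripper open.
Joint ranges: [-2.96, 2.96], [-0.34, 2.1], [-1.41, 1.46], [0.24, 2.44], [-1.37, 4.51], [0.17, 1.92], [-2.96, 2.96]. Speed limits (rad/s): [2.39, 2.39, 3.14, 3.14, 3.14, 3.14, 3.14].

## Interface

Orientations are given as a unit quaternion [w, x, y, z].
In Python, from station import bot gives the robot as it stands. The module is installed in compiled form; this text tells all that it offers.
- The arm moves only by the shell command python3 -m jog 'ROWS' [OPENING] [FORCE]. ROWS is JSON, a list of rows, each a list of 4 numbers: the shift along the tool's x, y, z in cm, then the turn about the tool's z in rad. In form: [[x, y, z, spin], ...]. A call has 1 to 20 rows; each row is the pose to reach, as a shift and turn from the pose commanded when the call began, along the tool's axes at that moment; what a row does not reach only later rows make up. A row lasts 1/12 s, in which the tool goes at most 41.7 mm and 7.16 degrees, less where a joint would pass 70% of its speed; a pose out of reach is approached as far as the arm can. A call with a gripper value outside its range is refused whole. OPENING is the closure, from -1 (fully open) to 1 (shut), set as the call begins (- or left out, the last holds). The fingers move at their own pace and stop on an object; FORCE is the grip in N (left out, the last holds). Time passes only in rows, so rows that repeat a pose let the fingers close. It gives the time, the measured TCP pose, the force, the opening and the grip force at its end, in the units of the state.
- bot.get_obs(): the state, without advancing time (a new reading comes with each control period).
- bot.read_camera(name): name is "scene" or "top" or "wrist"; returns a dict with "pixels" (420x560x3 uint8, red, green, blue), "depth" (420x560 float32, m along the optical axis (not along the pixel's ray), 0 where there is no reading), "fovy" (degrees; the focal length in pixels is half the picture's height over the tangent of half this angle, whatever the lens; pixels are square), "cx", "cy" (the principal point, pixels), "pose" (4x4, takes a point from camera to world coordinates). Camera axes: x right, y down, z forward; pixel columns grow to the right and rows downward; lengths in m; the calibration is good to about 2 mm. A picture is of the moment at which its call begins.
- bot.hand_in(): hands the job in; it is judged then, once.
The state is a dict: "t": time; "q": joint angles; "joint_vel": joint speeds; "joint_torque": joint torques, N m; "eef_pos": TCP position; "tool_rot": TCP orientation; "contact_force": force on the tool from outside, world axes, zero at the start; "torque": the same for the moment, N m; "gripper_width": opening from 0.0 (shut) to 1.0 (fully open); "grasp_force": force on a finger pad.
Only numpy, scipy, OpenCV 4.12 (cv2) and the standard library are available. Lean on these libraries where they do the work, as an engineer would, in place of code of your own. Each camera call takes 0.05 s, during which the arm holds its last target. There are 200 camera calls.

## Task

Clamp the small painted wooden panel in the holding jig: lift the red release bar on the carriage and keep it up while you slide the carriage towards the wooden end fence, until its sprung cork pad has pushed the panel home against the fence and presses on it with about 10 newtons. Then let go, so that the bar drops fully into the nearest notch and the panel stays clamped. Press gently (never more than 20 newtons on the panel) and leave the brush pot, the paint jar and the tape roll where they are.

Things in the scene. Friction and masses are not known exactly. Their poses are not given: they have to be found in the camera images.
- jig: Plywood holding jig, fixed on the table, 200 (x) by 500 (y) by 18 mm; origin at the centre of its underside. +y runs along the slide, from the carriage to the fence. Two wooden runners (top 36 mm above the table) carry the panel; between them lies a steel rack: an open parking slot at the carriage's end, then a notch every 8 mm from y = -84 mm to y = +44 mm.
- fence_near (a point): Point on the jig 135 mm along +y from its origin, 36 mm above the table. The wooden end fence (180 mm wide along x, 20 mm thick, top 72 mm above the table) is locked across the jig with its inner face 0 to 60 mm beyond (+y of) this point: this offset differs each time and is not measured.
- carriage: Aluminium carriage on the jig's y (own friction about 0.6 N plus slight damping); block 100 (x) by 64 (y) by 30 mm high; origin at the middle of its underside, over the bar's tooth, 38 mm above the table, axes as the jig's. It starts in the parking slot, where it can shift; only with the bar lifted does it pass over the notches. In a notch the tooth blocks it both ways.
- pad_rest (a point): Middle of the cork pad's face when uncompressed, 68 mm +y of the carriage's origin; moves with the carriage, not with the pad. The pad (100 mm wide, 22 mm high, rods with yellow sleeves) is sprung: 0.7 N per mm, 24 mm of travel, then solid; 10 N is 14 mm. When the bar is let go the loaded pad may push the carriage back by up to 8 mm (5 to 6 N less), which is fine.
- release_bar (a joint): Height of the release bar above its seat, m: 0 = tooth fully down in a notch; lifted by more than 8 mm the tooth is clear of the rack; 18 mm is its upper stop. A spring pulls it down with about 8 to 11 N with its weight.
- bar_grip (a point): Centre of the red grip of the release bar, a box 90 mm along the jig's x, 18 mm along its y, 22 mm high, on two thin rods 34 mm either side of the middle. It is 62 mm above the carriage's underside when down (100 mm above the table), with 21 mm free below it. Pinch it from above, fingers closing along the jig's y; pulled sideways, it takes the carriage along.
- panel: Loose small painting on a wooden panel (green, yellow and white face up), 170 mm (x) by 120 mm (y) by 18 mm thick, 0.2 to 0.35 kg, origin at the centre of its underside. It lies on the runners between pad and fence, with its y axis roughly along the jig's, not touching either; the gaps vary. It slides on the runners with 1 to 3 N.
- brush_pot: White pot with five brushes, 76 mm wide, pot 90 mm and brushes about 200 mm high; origin under its centre. A bystander.
- paint_jar: Yellow-lidded paint jar, 60 mm wide, 70 mm high; origin under its centre. A bystander.
- tape_roll: Roll of masking tape, lying, 100 mm wide, 24 mm high; origin under its centre. A bystander.
Mind the look-alikes: they are no part of the job. Leave any orange look-alike of the panel alone.

How it is judged:
By the outcome, as a careful person would: the job done as asked, in the order asked, and still so for the second after the job is handed in, with the robot touching nothing.
It also fails if it takes over 38 s, if anything falls off the work surface, if the arm or the gripper's body presses on something with over 40 N, if the wrist force passes 120 N, or if a joint passes its speed limit or range.

## Working session

There is one attempt and no reset: what is moved stays moved. The work goes in short steps, Python scripts to look and compute and a shell command to move; the robot and the scene stay as the last step left them, time stands still between calls to the robot, and variables do not carry over. Pictures are saved under pics/ and viewed, at most 10 in all, crops included, and the job is handed in when it is done.

```bash
mkdir -p pics; cat > h.py <<'E'
import numpy as np,cv2
from station import bot
def cam(n,save=None):
    c=bot.read_camera(n)
    if save: cv2.imwrite('pics/'+save,c['pixels'][...,::-1])
    f=210/np.tan(np.radians(c['fovy'])/2); v,u=np.mgrid[:420,:560]; d=c['depth']
    P=np.stack([(u-c['cx'])/f*d,(v-c['cy'])/f*d,d],-1)@c['pose'][:3,:3].T+c['pose'][:3,3]
    P[d==0]=np.nan
    return c,P
E
python3 - <<'E'
from h import *
a,P=cam('top','top.png');b,Q=cam('scene','scene.png')
np.savez('/tmp/a.npz',P=P,Q=Q,a=a['pixels'],b=b['pixels'])
print(a['pose'],b['pose']);print(bot.get_obs())
E
```

```text
[[ 0.01431831 -0.99213149  0.12437885  0.49615536]
 [-0.99981707 -0.0157836  -0.0108034   0.07105673]
 [ 0.01268154 -0.12420141 -0.99217599  1.23931219]
 [ 0.          0.          0.          1.        ]] [[ 0.71843899  0.45288652 -0.5279576   1.29738851]
 [ 0.69558462 -0.47073893  0.54274017 -0.59156279]
 [-0.00273049 -0.75716488 -0.6532181   0.8792965 ]
 [ 0.          0.          0.          1.        ]]
{'t': 0.1, 'q': array([-1.28806341,  0.47773138,  0.02235953,  1.55627967, -0.01151431,
        1.10931881, -0.08308375]), 'joint_vel': array([-0.00047621, -0.00063943, -0.00039552, -0.00324428, -0.00034003,
        0.00045672, -0.00012912]), 'joint_torque': array([ 4.86031466e-03, -5.97761965e+01,  1.61400698e+00, -2.81952685e+01,
        1.28569620e-02,  5.04866344e-03,  2.34519369e-06]), 'eef_pos': array([0.25696875, 0.62362916, 0.23044471]), 'tool_rot': array([-1.01138225e-04,  1.94167339e-01,  9.80968092e-01, -7.98072883e-04]), 'contact_force': array([ 0.43379054, -0.9234761 ,  0.629581  ]), 'torque': array([-0.0314401 ,  0.03087013,  0.00623877]), 'grasp_force': 0.0, 'gripper_width': 1.0065352566536152}
```

View pics/top.png

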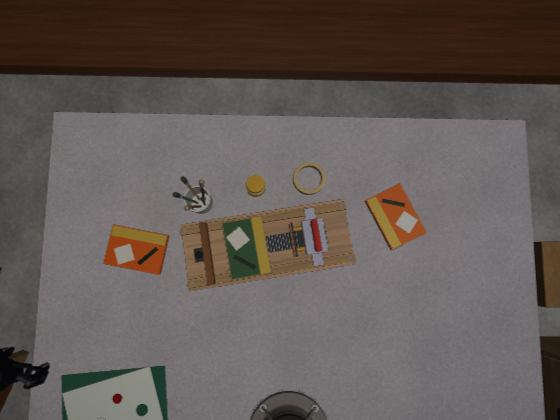

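View pics/scene.png

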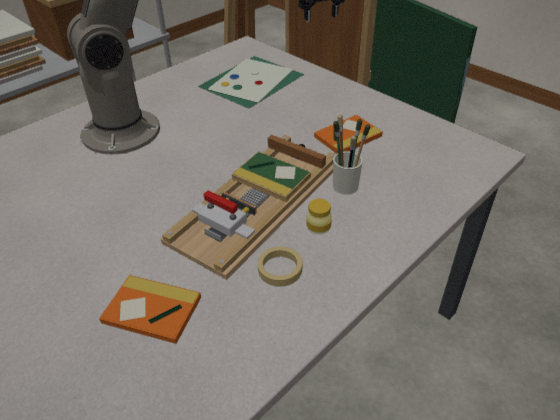

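The top view shows the red grip at (317,235), the carriage (315,238), the pad (293,240), the green panel (246,247) and the fence (207,253). Candidates for the panel: green at (246,247), which lies in the jig between pad and fence, and orange look-alikes at (136,250) and (397,215). The red grip's only rivals are the orange panels and the red paint dot at (117,398). I choose the red box on the carriage at (317,235) and the green panel.

```bash
python3 - <<'E'
from h import *
z=np.load('/tmp/a.npz')
for k,i in(('P','a'),('Q','b')):
    P=z[k];im=z[i]; h=cv2.cvtColor(im,cv2.COLOR_RGB2HSV).astype(int)
    H,S,V=h[...,0],h[...,1],h[...,2]
    inr=(np.abs(P[...,1])<.5)&(P[...,0]>.3)&(P[...,0]<.8)
    def rep(n,m):
        p=P[m&inr&np.isfinite(P[...,0])]
        if len(p)<10: print(n,len(p));return
        c,s,a=cv2.minAreaRect((p[:,:2]*1000).astype(np.float32)); print(k,n,len(p),np.round(c,1),np.round(s,1),round(a,1),'z',np.round(np.percentile(p[:,2],[5,50,95]),3), 'med',np.round(np.median(p,0),4))
    rep('red',((H<4)|(H>174))&(S>190)&(V>70)&(P[...,2]>.075))
    rep('panel',(H>40)&(H<90)&(S>80)&(P[...,2]>.04)&(P[...,2]<.075))
    rep('panelall',(P[...,2]>.047)&(P[...,2]<.06)&((H>20)&(H<90)&(S>80)))
    rep('fence',(P[...,2]>.062)&(P[...,2]<.08)&(H<20)&(S>90)&(P[...,1]>.1)&(P[...,1]<.35))
    rep('jig',(P[...,2]>.012)&(P[...,2]<.024)&(H<25)&(S>60)&(P[...,1]>-.2)&(P[...,1]<.35)&(P[...,0]<.62))
    rep('carr',(P[...,2]>.062)&(P[...,2]<.074)&(S<50)&(P[...,1]>-.15)&(P[...,1]<.15)&(V>90))
    rep('tall',(P[...,2]>.12))
im=z['a'][190:300,170:365];cv2.imwrite('pics/crop.png',cv2.resize(im[...,::-1],None,fx=4,fy=4,interpolation=2))
E
```

```text
P red 120 [566.8 -67.1] [83.2 12.1] 9.9 z [0.107 0.11  0.113] med [ 0.5651 -0.0673  0.1101]
P panel 831 [527.5 144. ] [162.3  80.9] 11.0 z [0.05  0.054 0.057] med [0.5163 0.1397 0.0537]
P panelall 1545 [579.1  83.1] [243.2 225.7] 11.3 z [0.05  0.054 0.058] med [0.525  0.1133 0.0537]
P fence 464 [553.  248.5] [262.8  20.5] 9.9 z [0.066 0.071 0.075] med [0.5114 0.2406 0.0708]
P jig 3667 [542.1  67.9] [199.6 498.5] 9.9 z [0.014 0.017 0.021] med [0.5238 0.0542 0.0171]
P carr 479 [565.9 -68.4] [98.9 62.1] 9.9 z [0.064 0.067 0.071] med [ 0.5645 -0.0584  0.0668]
P tall 208 [669.1 272.6] [83.9 87.2] 27.1 z [0.13  0.186 0.212] med [0.6654 0.2826 0.1862]
Q red 301 [567.3 -69.7] [88.  20.2] 11.0 z [0.097 0.107 0.111] med [ 0.5714 -0.0718  0.1074]
Q panel 881 [573.4 171.2] [280.3 126.6] 29.8 z [0.05  0.053 0.056] med [0.5095 0.1386 0.0531]
Q panelall 1550 [594.5 117. ] [290.3 238.9] 29.0 z [0.05  0.053 0.056] med [0.5261 0.1148 0.0531]
Q fence 418 [555.8 247.9] [266.4  25.8] 10.0 z [0.063 0.069 0.073] med [0.5208 0.2393 0.0694]
Q jig 2457 [545.4  62.1] [175.8 499.7] 6.3 z [0.013 0.016 0.02 ] med [ 0.5673 -0.1038  0.0164]
Q carr 570 [565.4 -69.9] [101.3  64.3] 10.1 z [0.063 0.066 0.069] med [ 0.5751 -0.0801  0.0662]
Q tall 533 [669.  271.8] [84.4 90.7] 28.0 z [0.126 0.172 0.202] med [0.6628 0.275  0.1721]
```

View pics/crop.png

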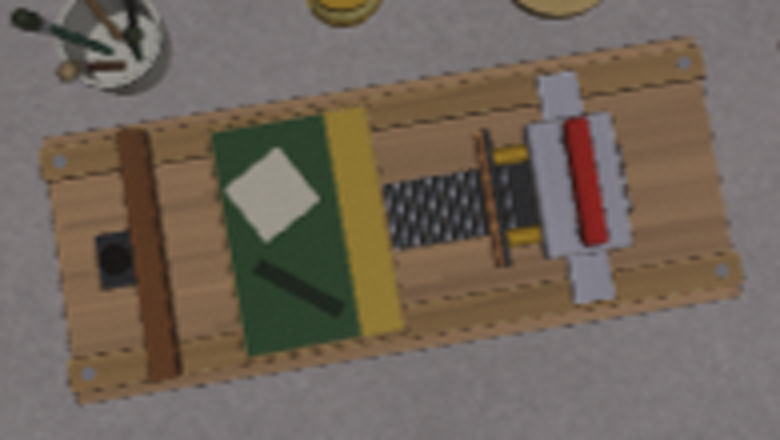

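The close crop confirms the choice: red grip on the aluminium carriage (crop (587,180)), green/yellow/white panel (310,230) with a small gap to the pad and a larger one to the dark fence (150,255). Next I move over the grip and compute the fence position in the jig frame.

```bash
cat >> h.py <<'E'
A=np.radians(9.9);O=np.array([.5421,.0679]);Rj=np.array([[np.cos(A),np.sin(A)],[-np.sin(A),np.cos(A)]])
def jig(P): return np.concatenate([(P[...,:2]-O)@Rj.T,P[...,2:]],-1)*1000
def tool(goal,yaw=True):
    from scipy.spatial.transform import Rotation as R
    o=bot.get_obs();q=o['tool_rot'];M=R.from_quat(np.r_[q[1:],q[0]]).as_matrix()
    d=M.T@(np.array(goal)-o['eef_pos'])*100
    j=M.T@np.r_[-np.sin(A),np.cos(A),0]; return np.round(d,2),'spin',np.round(np.arctan2(-j[0],j[1]),3)
E
python3 - <<'E'
from h import *
z=np.load('/tmp/a.npz')
for k,i in(('P','a'),('Q','b')):
    J=jig(z[k]);h=cv2.cvtColor(z[i],cv2.COLOR_RGB2HSV).astype(int);X,Y,Z=J[...,0],J[...,1],J[...,2]
    f=(abs(X)<70)&(Z>66)&(Z<78)&(Y>110)&(Y<240);print('fence top y',np.percentile(Y[f],[1,10,50,90,99]).round(1))
    p=(abs(X)<75)&(Z>50)&(Z<58)&(Y>-40)&(Y<185)&(h[...,1]>60);print('panel y',np.percentile(Y[p],[.5,2,50,98,99.5]).round(1))
    q=(abs(X)<45)&(Z>50)&(Z<72)&(Y>-104)&(Y<-40);print('pad y',np.percentile(Y[q],[5,50,95,99]).round(1))
    c=(abs(X)<45)&(Z>63)&(Z<72)&(Y>-180)&(Y<-98);print('carr y',np.percentile(Y[c],[1,50,99]).round(1))
print(tool([.566,-.0685,.23]))
E
python3 -m jog '[[-55,-52.2,0,-0.563],[-55,-52.2,0,-0.563],[-55,-52.2,0,-0.563],[-55,-52.2,0,-0.563],[-55,-52.2,0,-0.563],[-55,-52.2,0,-0.563],[-55,-52.2,0,-0.563],[-55,-52.2,0,-0.563],[-55,-52.2,0,-0.563],[-55,-52.2,0,-0.563],[-55,-52.2,0,-0.563],[-55,-52.2,0,-0.563],[-55,-52.2,0,-0.563],[-55,-52.2,0,-0.563],[-55,-52.2,0,-0.563],[-55,-52.2,0,-0.563],[-55,-52.2,0,-0.563],[-55,-52.2,0,-0.563],[-55,-52.2,0,-0.563],[-55,-52.2,0,-0.563]]' -1 60
```

```text
fence top y [165.8 167.4 175.6 183.7 185.7]
panel y [  2.3   4.1  52.5 121.3 166. ]
pad y [-101.1  -78.6  -70.7  -70.4]
carr y [-169.4 -128.  -107.1]
fence top y [163.  165.9 173.1 183.3 186.7]
panel y [  0.2   2.5  52.2 168.4 170. ]
pad y [-90.  -79.2 -70.7 -69.6]
carr y [-170.7 -149.  -109.7]
(array([-54.94, -52.22,   0.13]), 'spin', np.float64(-0.564))
t: 1.77
eef_pos: [0.5671, -0.0724, 0.231]
tool_rot: [-0.0, -0.083, 0.997, -0.001]
contact_force: [-0.7, 1.0, 0.7]
gripper_width: 1.003
grasp_force: 0.0
```

```bash
python3 -c "
from h import *
b,Q=cam('scene');h=cv2.cvtColor(b['pixels'],cv2.COLOR_RGB2HSV).astype(int);print(tool([.566,-.0685,.081]))
w,W=cam('wrist','w1.png')
h=cv2.cvtColor(w['pixels'],cv2.COLOR_RGB2HSV).astype(int);m=((h[...,0]<4)|(h[...,0]>174))&(h[...,1]>170)&(h[...,2]>60)&(abs(W[...,2]-.11)<.006)
p=W[m];print(len(p),cv2.minAreaRect((p[:,:2]*1000).astype(np.float32)),np.median(p[:,2]))"
```

```text
(array([ 0.03,  0.11, 14.98]), 'spin', np.float64(-0.004))
2456 ((563.666015625, -66.9382553100586), (87.52994537353516, 16.61825942993164), 10.010640144348145) 0.10970211632282192
```

View pics/w1.png

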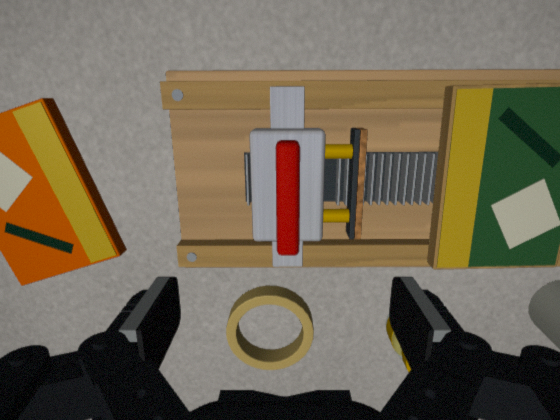

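The wrist view shows the red grip at (288,198) on the carriage, with its x axis aligned between the open fingers and the parts clear. I descend, then close.

```bash
python3 -m jog '[[0,0.1,4,0],[0,0.1,8,0],[0,0.1,11,0],[0,0.1,13.5,0],[0,0.1,15,0],[0,0.1,15,0],[0,0.1,15,0]]' && python3 -m jog '[[0,0,0,0],[0,0,0,0],[0,0,0,0],[0,0,0,0],[0,0,0,0],[0,0,0,0],[0,0,0,0],[0,0,0,0],[0,0,0,0],[0,0,0,0]]' 1 60
```

```text
t: 2.45
eef_pos: [0.5659, -0.0651, 0.0809]
tool_rot: [-0.001, -0.087, 0.996, 0.001]
contact_force: [0.1, -0.7, 0.1]
gripper_width: 1.003
grasp_force: 0.0
t: 3.28
eef_pos: [0.567, -0.0671, 0.082]
tool_rot: [0.0, -0.086, 0.996, 0.0]
contact_force: [-2.0, 0.1, 6.5]
gripper_width: 0.201
grasp_force: 58.7
```

```bash
python3 -m jog '[[0,0,-0.4,0],[0,0,-0.8,0],[0,0,-1.2,0],[0,0,-1.3,0],[0,0,-1.3,0],[0,0,-1.3,0],[0,0,-1.3,0]]'; python3 -c "
from h import *
b,Q=cam('scene','s2.png');J=jig(Q);X,Y,Z=J[...,0],J[...,1],J[...,2]
h=cv2.cvtColor(b['pixels'],cv2.COLOR_RGB2HSV).astype(int)
m=((h[...,0]<4)|(h[...,0]>174))&(h[...,1]>190)&(h[...,2]>70)&(Z>75)&(abs(X)<60)&(abs(Y)<200);print(m.sum(),np.percentile(Z[m],[2,50,98]))
c=(abs(X)<45)&(Z>63)&(Z<72)&(Y>-180)&(Y<-98);print('carr y',np.percentile(Y[c],[1,50,99]).round(1))
print(jig(bot.get_obs()['eef_pos']))
cv2.imwrite('pics/s2c.png',cv2.resize(b['pixels'][120:280,140:360,::-1],None,fx=3,fy=3))"
```

```text
t: 3.87
eef_pos: [0.5668, -0.0669, 0.0941]
tool_rot: [0.0, -0.086, 0.996, 0.0]
contact_force: [4.7, 0.4, -10.9]
gripper_width: 0.2
grasp_force: 58.7
143 [106.53305058 119.23453055 123.31150302]
carr y [-170.6 -146.8 -108.6]
[   1.10926259 -136.98010311   94.07282864]
```

View pics/s2c.png

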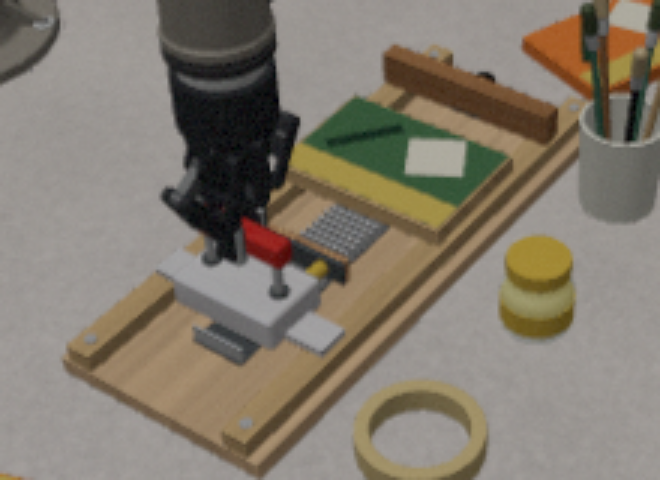

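The bar is lifted about 13 mm (red grip at (265,242) in the crop), and the carriage is in place and clear of the rack. Now I slide it along tool +y, slowly once near the panel.

```bash
python3 -m jog '[[0,0.8,0,0],[0,2,0,0],[0,3.2,0,0],[0,4.4,0,0],[0,5.4,0,0],[0,6.2,0,0],[0,6.8,0,0],[0,7.2,0,0],[0,7.6,0,0],[0,8,0,0],[0,8.4,0,0],[0,8.8,0,0],[0,9.2,0,0],[0,9.6,0,0],[0,10,0,0],[0,10.3,0,0],[0,10.5,0,0],[0,10.5,0,0],[0,10.5,0,0],[0,10.5,0,0]]'; python3 -c "
from h import *
o=bot.get_obs();print(jig(o['eef_pos']),Rj@o['contact_force'][:2])
b,Q=cam('top','t3.png');J=jig(Q);X,Y,Z=J[...,0],J[...,1],J[...,2];h=cv2.cvtColor(b['pixels'],cv2.COLOR_RGB2HSV).astype(int)
p=(abs(X)<75)&(Z>50)&(Z<58)&(Y>25)&(Y<185)&(h[...,1]>60);print('panel y',np.percentile(Y[p],[.5,2,50,98,99.5]).round(1))
p=(abs(X)<75)&(Z>50)&(Z<58)&(Y>50)&(Y<190)&(h[...,0]>35)&(h[...,0]<90)&(h[...,1]>80);print('green y',np.percentile(Y[p],[.5,2,50,98,99.5]).round(1))
cv2.imwrite('pics/t3c.png',cv2.resize(b['pixels'][190:300,170:365,::-1],None,fx=4,fy=4,interpolation=2))"
```

```text
t: 5.58
eef_pos: [0.5489, 0.0357, 0.0943]
tool_rot: [0.0, -0.086, 0.996, -0.0]
contact_force: [5.5, 0.7, -11.2]
gripper_width: 0.196
grasp_force: 59.0
[  1.16170813 -32.8737782   94.34967131] [ 5.56422722 -0.29651314]
panel y [ 30.3  33.   82.3 150.3 165.9]
green y [ 67.2  68.  105.4 148.1 148.8]
```

View pics/t3c.png

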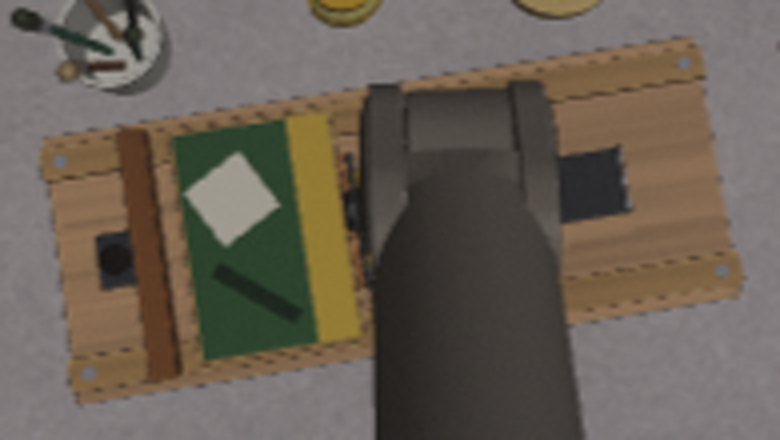

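The panel (crop (265,235)) has been pushed along, with about 15 mm left to the fence (150,255). I continue slowly.

```bash
cat > r.py <<'E'
from h import *
F=[];
for _ in range(4):
    o=bot.get_obs();F.append(Rj@o['contact_force'][:2]);b,Q=cam('top')
J=jig(Q);X,Y,Z=J[...,0],J[...,1],J[...,2];h=cv2.cvtColor(b['pixels'],cv2.COLOR_RGB2HSV).astype(int)
p=(abs(X)<75)&(Z>50)&(Z<58)&(Y>50)&(Y<190)&(h[...,0]>35)&(h[...,0]<90)&(h[...,1]>80)
print('green',np.percentile(Y[p],[.5,2,98,99.5]).round(1),'tcp',jig(o['eef_pos']).round(1),'Fy',np.round(np.array(F)[:,1],1),o['t'])
E
python3 -m jog '[[0,0.2,0,0],[0,0.4,0,0],[0,0.6,0,0],[0,0.8,0,0],[0,1,0,0],[0,1.2,0,0],[0,1.4,0,0],[0,1.6,0,0],[0,1.6,0,0],[0,1.6,0,0],[0,1.6,0,0]]'; python3 r.py
python3 -m jog '[[0,0.1,0,0],[0,0.2,0,0],[0,0.3,0,0],[0,0.4,0,0],[0,0.4,0,0],[0,0.4,0,0],[0,0.4,0,0]]'; python3 r.py
```

```text
t: 6.55
eef_pos: [0.5462, 0.0511, 0.0943]
tool_rot: [0.0, -0.086, 0.996, -0.0]
contact_force: [5.5, -0.8, -10.9]
gripper_width: 0.198
grasp_force: 59.0
green [ 81.6  82.3 162.  163.1] tcp [  1.1 -17.3  94.3] Fy [-1.7 -0.8 -2.  -1.8] 6.7
t: 7.33
eef_pos: [0.5457, 0.0541, 0.0944]
tool_rot: [0.0, -0.085, 0.996, -0.001]
contact_force: [6.4, -3.6, -10.7]
gripper_width: 0.2
grasp_force: 59.0
green [ 81.4  82.3 161.9 162.9] tcp [  1.2 -14.2  94.4] Fy [-4.6 -4.3 -4.4 -4.2] 7.4833
```

The panel is home: its edge stayed still while the force rose. About 7 mm more gives 10 N.

```bash

python3 -m jog '[[0,0.1,0,0],[0,0.2,0,0],[0,0.3,0,0],[0,0.4,0,0],[0,0.5,0,0],[0,0.6,0,0],[0,0.7,0,0],[0,0.75,0,0],[0,0.75,0,0],[0,0.75,0,0],[0,0.75,0,0]]'; python3 r.py
```

```text
t: 8.45
eef_pos: [0.5447, 0.0598, 0.0944]
tool_rot: [0.001, -0.085, 0.996, -0.002]
contact_force: [6.6, -7.5, -10.4]
gripper_width: 0.199
grasp_force: 59.1
green [ 81.4  82.3 162.2 163.2] tcp [ 1.2 -8.5 94.4] Fy [-8.5 -7.5 -7.7 -8.2] 8.6
```

```bash

python3 -m jog '[[0,0.1,0,0],[0,0.2,0,0],[0,0.25,0,0],[0,0.25,0,0],[0,0.25,0,0],[0,0.25,0,0]]'; python3 r.py
python3 -m jog '[[0,0,0,0],[0,0,0,0],[0,0,0,0],[0,0,0,0],[0,0,0,0],[0,0,0,0],[0,0,0,0],[0,0,0,0],[0,0,0,0]]' -1; python3 r.py
```

```text
t: 9.15
eef_pos: [0.5444, 0.0617, 0.0944]
tool_rot: [0.001, -0.084, 0.996, -0.002]
contact_force: [7.2, -8.1, -10.8]
gripper_width: 0.2
grasp_force: 59.2
green [ 81.4  82.2 162.  163.2] tcp [ 1.2 -6.6 94.4] Fy [-9.2 -9.6 -9.6 -9. ] 9.3
t: 10.1
eef_pos: [0.5434, 0.0661, 0.0943]
tool_rot: [-0.0, -0.086, 0.996, 0.0]
contact_force: [-1.0, -0.3, 0.1]
gripper_width: 0.999
grasp_force: 0.0
green [ 81.4  82.5 161.8 162.8] tcp [ 1.  -2.1 94.3] Fy [-0.1 -0.2  0.1 -0.9] 10.25
```

Released at about 10 N. I back straight up and look.

```bash

python3 -m jog '[[0,0,-3,0],[0,0,-7,0],[0,0,-11,0],[0,0,-14,0],[0,0,-15,0],[0,0,-15,0],[0,0,-15,0]]'; python3 - <<'E'
from h import *
for n in('scene','wrist'):
    b,Q=cam(n,n+'5.png');J=jig(Q);X,Y,Z=J[...,0],J[...,1],J[...,2];h=cv2.cvtColor(b['pixels'],cv2.COLOR_RGB2HSV).astype(int)
    m=((h[...,0]<4)|(h[...,0]>174))&(h[...,1]>180)&(h[...,2]>60)&(Z>80)&(abs(X)<60)&(abs(Y)<100)
    print(n,m.sum(),'red z',np.percentile(Z[m],[2,50,98]).round(1),'y',np.percentile(Y[m],[2,50,98]).round(1))
    c=(abs(X)<45)&(Z>64)&(Z<72)&(Y>-60)&(Y<33)&(h[...,1]<60);print('carr y',np.percentile(Y[c],[1,50,99]).round(1))
    p=(abs(X)<75)&(Z>50)&(Z<58)&(Y>30)&(Y<190)&(h[...,0]>35)&(h[...,0]<90)&(h[...,1]>80);print('green',np.percentile(Y[p],[.5,2,98,99.5]).round(1))
    cv2.imwrite(f'pics/{n}5c.png',b['pixels'][...,::-1] if n=='wrist' else cv2.resize(b['pixels'][120:280,140:360,::-1],None,fx=3,fy=3))
E
```

```text
t: 10.88
eef_pos: [0.5432, 0.066, 0.2438]
tool_rot: [-0.0, -0.086, 0.996, 0.0]
contact_force: [0.7, 0.6, -0.9]
gripper_width: 1.001
grasp_force: 0.0
scene 281 red z [ 94.3 107.1 111.5] y [-24.2 -19.   -5.7]
carr y [-46.1 -22.4  13.6]
green [ 82.1  83.5 162.4 164.7]
wrist 2185 red z [107.3 109.7 111.2] y [-19.3 -11.5  -3.9]
carr y [-42.3  -1.6  19.5]
green [ 81.5  82.5 163.5 164.7]
```

View pics/wrist5c.png

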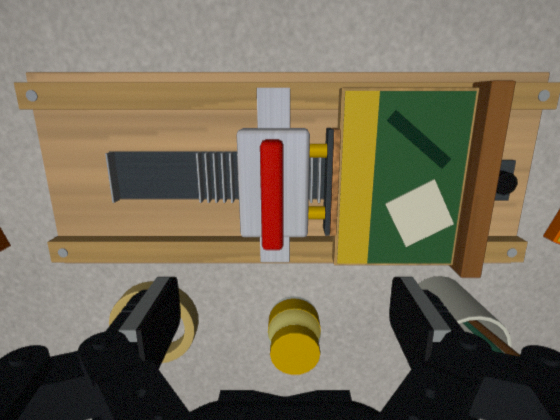

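View pics/scene5c.png

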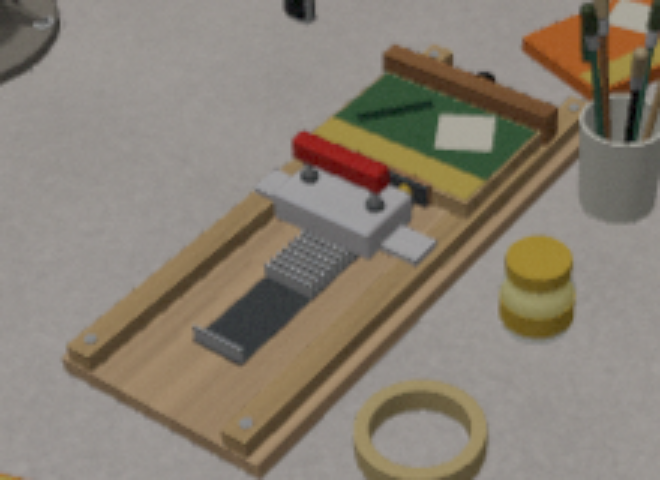

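The wrist view shows the panel (405,175) flush against the fence (487,180) and the pad (335,180) pressing on it. The red grip (271,195) is fully down: its top is at 110 mm, as at the start, and the carriage sits at the -12 mm notch. Scene view: the paint jar (537,295), the tape roll (420,430) and the brush pot (620,150) have not moved.

```bash
python3 -c "
from station import bot
print(bot.hand_in())"
```

```text
the job is handed in; nothing more can be done
None
```

The job is handed in: I pressed the panel home against the fence at about 10 N, and the released bar dropped fully into the -12 mm notch, leaving an estimated 7 N on the panel; the brush pot, paint jar and tape roll were not touched, and it took about 11 s.

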